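Put a sprayed test panel on the stopped drying plate

ROBOT

A 6-joint arm with a two-finger parallel gripper is mounted at the origin on a cart in front of the work surface, level with it; the furniture and walls round the work are solid. World frame = base frame: x ahead of the robot, y to its left, z up, the work surface at z = 0. Lengths are in m, angles in degrees, forces in N, time in s.
With the tool pointing down it reaches from about 0.425 to 0.95 m from the base axis. Payload 14.7 kg.
Tool frame: the origin (TCP) lies at the very end of the fingers, on their centre line; the grasp point (between the pads) lies 19 mm behind it; z points along the fingers, y is the line along which they close (so a half turn about z gives the same grasp; the last joint's range is limited). The gripper opens to 85 mm and grips with 20 to 120 N. Pads are 22 mm wide; open, the fingers measure 114 mm over their backs; the gripper's body (76 mm by 85 mm) begins 54 mm behind the grasp point. The pads swing forward as they close: fully open they stand 13 mm farther back than shut.
Start: joints at [60.642, 27.513, 91.461, -0, 61.026, -2.67], TCP at [0.292, 0.581, 0.231] pointing down, gripper open.
Joint ranges: [-157.49, 157.49], [-46.99, 117.5], [13.45, 153.17], [-89.5, 269.5], [5.16, 153.95], [-167.48, 167.48]. Speed limits (degrees/s): [108.29, 108.29, 136.94, 172.46, 172.46, 172.46].

INTERFACE

Orientations are given as a 3x3 rotation matrix whose columns are the frame's x, y, z axes.
In Python, from rig import monitor, cams, job gives the robot as it stands. The module is installed in compiled form; this text tells all that it offers.
- The arm moves only by the tool servo_tool, never from a script. Its argument "plan" is a list that holds one entry, the list of rows, each a list of 6 numbers: the shift along the tool's x, y, z in m, then the turn, a rotation vector about the tool's x, y, z in degrees. In form: [[[dx, dy, dz, ax, ay, az], ...]]. A call has 1 to 12 rows; each row shifts and turns the commanded pose from where the row before left it, along the tool's axes as they then stand; what a row does not reach is not made up. A row lasts 1/10 s, in which the tool goes at most 50 mm and 8.59 degrees, less where a joint would pass 70% of its speed; a pose out of reach is approached as far as the arm can. A call is refused whole if a number of a shift passes 0.05 or a number of a turn 8.59, either way. A call with a gripper value outside its range is refused whole. "claw" is the opening, from 0 (shut) to 1 (fully open), set as the call begins (left out, the last holds). The fingers move at their own pace and stop on an object; "grip_force" is the grip in N (left out, the last holds). Time passes only in rows, so rows that do not move let the fingers close. It gives the time, the measured TCP pose, the force, the opening and the grip force at its end, in the units of the state.
- monitor.get_obs(): the state, without advancing time (a new reading comes with each control period).
- cams.snapshot(name): name is "scene" or "side" or "wrist"; returns a dict with "color" (400x640x3 uint8, red, green, blue), "depth" (400x640 float32, m along the optical axis (not along the pixel's ray), 0 where there is no reading), "camera_matrix" (3x3 intrinsics, pixels), "origin" and "rotation" of the camera in the world. Camera axes: x right, y up, looking along -z (the intrinsics and any distortion apply to the point x, -y, -z); pixel columns grow to the right and rows downward; lengths in m; the calibration is good to about 2 mm. A picture is of the moment at which its call begins.
- job.sign_off(): hands the job in; it is judged then, once.
The state is a dict: "time_s": time; "joints": joint angles; "joint_velocities": joint speeds; "joint_efforts": joint torques, N m; "ee_pos": TCP position; "tool_rot": TCP orientation; "wrist_force": force on the tool from outside, world axes, zero at the start; "moment": the same for the moment, N m; "grip_width": finger opening in m; "gripper_force": force on a finger pad.
Only numpy, scipy, OpenCV 4.12 (cv2) and the standard library are available. Lean on these libraries where they do the work, as an engineer would, in place of code of your own. Each camera call takes 0.05 s, during which the arm holds its last target. There are 200 camera calls.

TASK

First stop the drying plate by pushing its mushroom button down until it stays down. Then slide the lifter's blade under the freshly sprayed test panel, lift it and tip it onto the drying plate, painted face up, flat and wholly inside the rim, never touching the panel with the gripper. Lay the lifter flat on the bench, and only then turn the button's head clockwise until it has risen again, leaving the tape roll, tape measure and calculator alone.

Things in the scene. Friction and masses are not known exactly. Their poses are not given: they have to be found in the camera images.
- panel: Dark square steel panel, 90 x 90 x 6 mm, 0.12 kg, flat on the bench, painted face up. Origin at the centre of its underside, z up. The underside is bevelled along all edges (3 mm up at the edge, down to the bench 11 mm further in), so a blade pushed along the bench wedges under it as its far edge backs against the stop rail.
- stop_rail: Low aluminium bar fixed to the bench, 130 mm long (y), 14 thick (x), 12 high. Its origin is not in the bar but on the bench at the panel's place before it: the bar's face toward the panel is at x = +46 mm; +x points away from the robot. The panel starts within 12 mm of this origin along y, edges parallel to within 0.02 rad, far edge within 3 mm of the bar.
- lifter: Hand lifter, 0.16 kg, standing level on blade and rear foot. Origin on the bench under the grip, x toward the blade's edge, z up. Dark blade flat on the bench, 70 mm wide (y), x 46 to 150 mm, 2 mm thick, last 15 mm tapering to 0.6. A neck rises to a wooden handle 22 mm wide (x -66 to 23, z 28 to 50 mm) with a rear foot and a ferrule to x 37. Grip across y at x 0, z 42 mm, with about 45 N.
- plate: Drying plate fixed to the bench: grey square housing 200 x 200 mm, flat aluminium top at z = 30 mm. Origin on the bench under its centre. A rim 6 mm thick rises 6 mm above the top along the far side (+x) and both flanks (y), inner faces at 94 mm; the side nearest the robot (-x) has none. The panel slides off the blade at 30 to 45 degrees of pitch.
- stop_box: Grey box 80 x 80 x 45 mm fixed to the bench, with the drying plate's stop button: a black mushroom head 42 mm across, 18 mm high, with upright ribbed sides, over a collar 54 mm across whose top is at z = 49 mm. Origin on the bench under the box's centre, on the button's vertical axis.
- stop_top (a point): Centre of the mushroom head's flat top, on its axis: 75 mm above the bench when up, 69 mm when fully down; the head reaches 18 mm below this point.
- stop_press (a joint): How far the mushroom head is pushed down: 0 up, 0.006 m fully down. It takes about 6 N to push and stays where it is left; turning the head clockwise cams it up.
- stop_turn (a joint): Turn of the mushroom head, clockwise seen from above: 0 at rest, 0.9 rad at its stop. A light spring turns it back when let go. With the head down, turning it to 0.9 rad raises it by the full 6 mm, so let the gripper rise with it.
- tape_roll: Bystander: masking tape roll, 104 mm across, 30 mm high, lying flat; origin under its centre.
- tape_measure: Bystander: yellow tape measure, 35 x 72 x 64 mm; origin under its centre.
- calculator: Bystander: pocket calculator, 122 x 70 x 15 mm, lying flat; origin under its centre.

How it is judged:
By the outcome, as a careful person would: the job done as asked, in the order asked, and still so for the second after the job is handed in, with the robot touching nothing.
It also fails if it takes over 72 s, if anything falls off the work surface, if the arm or the gripper's body presses on something with over 40 N, if the wrist force passes 120 N, or if a joint passes its speed limit or range.

## Working session

There is one attempt and no reset: what is moved stays moved. The work goes in short steps, Python scripts to look and compute and a tool call to move; the robot and the scene stay as the last step left them, time stands still between calls to the robot, and variables do not carry over. Pictures are saved under pics/ and viewed, at most 14 in all, crops included, and the job is handed in when it is done.

Besides the shell and the picture viewer there is one more tool, called in YAML: its name, and indented under it one key for each argument. servo_tool: Moves the arm, as the interface text tells. Its arguments: {"type":"object","properties":{"plan":{"type":"array","items":{"type":"array","items":{"type":"array","items":{"type":"number"}}}},"claw":{"type":"number"},"grip_force":{"type":"number"}},"required":["plan"]}

```bash
mkdir -p pics; cat > h.py <<'E'
import numpy as np, cv2
from rig import monitor, cams, job
def snap(n,f):
    s=cams.snapshot(n); cv2.imwrite('pics/'+f+'.png',s['color'][:,:,::-1]); np.savez('pics/'+f+'.npz',**s); return s
def world(s):
    K=s['camera_matrix'];d=s['depth'];v,u=np.mgrid[0:d.shape[0],0:d.shape[1]]
    P=np.stack([(u-K[0,2])/K[0,0]*d,-(v-K[1,2])/K[1,1]*d,-d],-1)
    return P@np.array(s['rotation']).T+np.array(s['origin'])
E
python3 - <<'E'
from h import *
s=snap('scene','s1');t=snap('side','d1')
print(s['origin'],t['origin'],s['camera_matrix'],s.keys())
o=monitor.get_obs();print(o)
E
```

```text
[-0.06452034  0.01575732  1.2488338 ] [0.16528194 1.01013124 0.63158547] [[467.27259248   0.         325.09544985]
 [  0.         467.27259248 198.88763874]
 [  0.           0.           1.        ]] dict_keys(['color', 'depth', 'camera_matrix', 'origin', 'rotation'])
{'time_s': 0.1, 'joints': array([ 6.06403016e+01,  2.75463875e+01,  9.14898225e+01, -2.47480463e-04,
        6.10261625e+01, -2.66914067e+00]), 'joint_velocities': array([ 0.02133971, -0.15563216, -0.14138354, -0.00045056, -0.04532853,
        0.03057614]), 'joint_efforts': array([ 9.76287956e-04, -9.52254510e+01, -4.31046760e+01,  1.49211805e-04,
        4.85256925e-03, -1.97350369e-05]), 'ee_pos': array([0.29175623, 0.58043374, 0.23073721]), 'tool_rot': array([[-8.93446352e-01,  4.49169606e-01, -5.30440615e-04],
       [ 4.49169917e-01,  8.93445847e-01, -9.50637780e-04],
       [ 4.69223680e-05, -1.08760182e-03, -9.99999407e-01]]), 'wrist_force': array([ 0.02981367, -0.51385841,  0.45015876]), 'moment': array([ 0.05077124,  0.0111678 , -0.02922882]), 'gripper_force': 0.0, 'grip_width': 0.08549773639841972}
```

View pics/s1.png

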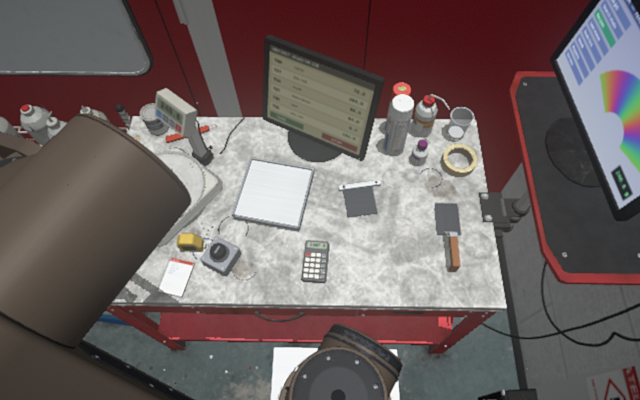

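View pics/d1.png

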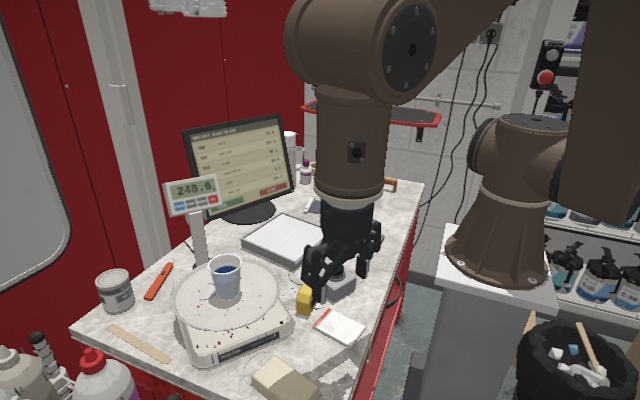

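The scene view shows the plate at (274,193), the button at (219,252), the panel at (360,201) with the rail at (360,185), and the lifter with its blade at (447,218) and handle at (453,253). The calculator is at (316,261), the tape measure at (189,241) and the tape roll at (459,159). In the side view the gripper is already near the button.

```bash
python3 - <<'E'
from h import *
s=dict(np.load('pics/s1.npz'));P=world(s);hsv=cv2.cvtColor(s['color'],cv2.COLOR_RGB2HSV).astype(int)
def rect(name,u0,u1,v0,v1,cond):
    m=np.zeros(hsv.shape[:2],bool);m[v0:v1,u0:u1]=True
    m&=cond&(s['depth']>0)
    n,l,st,_=cv2.connectedComponentsWithStats(m.astype(np.uint8));k=1+np.argmax(st[1:,4]);m=l==k
    p=P[m]; z=np.median(p[:,2]); r=cv2.minAreaRect((p[:,:2]*1000).astype(np.float32))
    print(name,m.sum(),'z',z.round(4),'rect c',np.round(r[0],1),'size',np.round(r[1],1),'ang',round(r[2],1),'med',np.median(p,0).round(4))
Z=P[:,:,2];V=hsv[:,:,2];S=hsv[:,:,1];H=hsv[:,:,0]
rect('plate top',225,325,150,235,(Z>.02)&(Z<.05))
rect('box',190,250,230,285,(Z>.035)&(Z<.055))
rect('head',190,250,230,285,(Z>.066)&(Z<.09))
rect('headdark',200,240,235,270,(V<70)&(Z>.06))
rect('panel',335,385,180,220,(V<110)&(Z<.015))
rect('rail',330,390,175,195,(V>150)&(Z>.006)&(Z<.02))
rect('blade',428,466,198,240,(V<110)&(Z<.012))
rect('handle',440,466,230,275,(Z>.03)&(Z<.07))
rect('handle2',440,466,230,275,(Z>.01)&(Z<.07))
rect('calc',295,335,235,285,(Z>.007)&(Z<.03))
rect('measure',172,207,228,255,(Z>.03)&(Z<.08))
rect('roll',435,485,140,180,(Z>.02)&(Z<.05))
rect('monitor',255,390,30,165,(Z>.05))
rect('bottlesetc',385,480,80,170,(Z>.05))
rect('scale',130,220,90,240,(Z>.015))
print('table z',np.median(Z[220:235,380:420]))
E
```

```text
plate top 4190 z 0.0307 rect c [589.3 184.4] size [201.9 202.9] ang 79.5 med [0.5839 0.184  0.0307]
box 621 z 0.0457 rect c [387.  317.8] size [82.3 80.8] ang 63.2 med [0.3764 0.3096 0.0457]
head 194 z 0.0742 rect c [387.1 317.3] size [41.5 41.7] ang 27.3 med [0.3852 0.317  0.0742]
headdark 79 z 0.0722 rect c [384.2 318.1] size [36.8 36.9] ang 48.0 med [0.3782 0.3175 0.0722]
panel 796 z 0.0065 rect c [575.2 -70.9] size [96.7 90.6] ang 8.2 med [ 0.5713 -0.0695  0.0065]
rail 184 z 0.0123 rect c [627.4 -72.1] size [ 17.6 129.3] ang 8.4 med [ 0.6263 -0.0739  0.0123]
blade 647 z 0.0026 rect c [ 519.3 -325.8] size [ 67.4 104.5] ang 89.6 med [ 0.5225 -0.3248  0.0026]
handle 351 z 0.0492 rect c [ 410.6 -326.9] size [105.8  27.7] ang 0.7 med [ 0.4073 -0.3231  0.0492]
handle2 384 z 0.0487 rect c [ 417.3 -326.8] size [119.2  27.7] ang 0.7 med [ 0.4036 -0.3229  0.0487]
calc 978 z 0.014 rect c [383.2  55.9] size [ 68.4 120. ] ang 86.8 med [0.3801 0.0561 0.014 ]
measure 347 z 0.057 rect c [422.  407.4] size [35.9 65. ] ang 4.5 med [0.4179 0.4039 0.057 ]
roll 482 z 0.0294 rect c [ 715.8 -380.1] size [102.1 107. ] ang 68.9 med [ 0.7154 -0.3802  0.0294]
monitor 13625 z 0.2183 rect c [830.2  49.1] size [439.6 276.7] ang 90.0 med [0.8398 0.0332 0.2183]
bottlesetc 2283 z 0.1041 rect c [ 851.2 -306.2] size [231.9 316.6] ang 0.2 med [ 0.8278 -0.1916  0.1041]
scale 9398 z 0.2879 rect c [551.9 381.1] size [999.2 281.7] ang 21.8 med [0.5223 0.3782 0.2879]
table z -0.0007022496377739884
```

servo_tool:
  plan:
    - [[-0.02,-0.019,0.009,0,0,0],[-0.02,-0.019,0.009,0,0,0],[-0.02,-0.019,0.009,0,0,0],[-0.02,-0.019,0.009,0,0,0],[-0.02,-0.019,0.009,0,0,0],[-0.02,-0.019,0.009,0,0,0],[-0.02,-0.019,0.009,0,0,0],[-0.02,-0.019,0.009,0,0,0],[-0.02,-0.019,0.009,0,0,0],[-0.023,-0.022,0.009,0,0,0],[0,0,0.02,0,0,0],[0,0,0.02,0,0,0]]
  claw: 0
  grip_force: 45

```text
time_s: 1.3
ee_pos: [0.3871, 0.3163, 0.1009]
tool_rot: [[-0.893, 0.451, 0.0], [0.451, 0.893, 0.0], [-0.0, 0.001, -1.0]]
wrist_force: [-0.1, 0.4, -0.3]
grip_width: 0.0003
gripper_force: 0.0
```

servo_tool:
  plan:
    - [[0,0,0.014,0,0,0],[0,0,0.01,0,0,0],[0,0,0.002,0,0,0],[0,0,0.002,0,0,0],[0,0,0.002,0,0,0],[0,0,0.002,0,0,0],[0,0,0.001,0,0,0],[0,0,0,0,0,0]]

```text
time_s: 2.1
ee_pos: [0.3867, 0.3172, 0.0689]
tool_rot: [[-0.893, 0.449, 0.0], [0.449, 0.893, 0.0], [-0.0, 0.0, -1.0]]
wrist_force: [-3.9, -3.6, 12.9]
grip_width: 0.0001
gripper_force: 6.2
```

servo_tool:
  plan:
    - [[0,0,0.001,0,0,0],[0,0,0.0005,0,0,0],[0,0,0,0,0,0]]

```text
time_s: 2.4
ee_pos: [0.3871, 0.3175, 0.0684]
tool_rot: [[-0.894, 0.449, 0.002], [0.449, 0.894, 0.001], [-0.001, 0.002, -1.0]]
wrist_force: [-6.8, -5.9, 38.2]
grip_width: -0.0004
gripper_force: 18.9
```

```bash
cat >> h.py <<'E'
from scipy.spatial.transform import Rotation as Ro, Slerp
def lift_R(yaw,pitch=0):
    "tool rot when holding lifter: yaw deg, pitch deg nose-down positive; tool x=lifter x, y=-y, z=-z"
    return (Ro.from_euler('z',yaw,degrees=True)*Ro.from_euler('y',pitch,degrees=True)*Ro.from_matrix(np.diag([1,-1,-1.])))
def rows(p,R,wps,pd=4,ad=1):
    "wps: list of (pos, Rotation or None, n)"
    p=np.array(p,float);R=Ro.from_matrix(R) if not isinstance(R,Ro) else R
    out=[]
    for q,Q,n in wps:
        q=np.array(q,float);Q=R if Q is None else Q;p0=p.copy();R0=R
        rv=(R0.inv()*Q).as_rotvec()
        for i in range(1,n+1):
            pt=p0+(q-p0)*i/n;Rt=R0*Ro.from_rotvec(rv*i/n)
            d=np.round(R.inv().apply(pt-p),pd)+0.;a=np.round((R.inv()*Rt).as_rotvec(degrees=True),ad)+0.
            p=p+R.apply(d);R=R*Ro.from_rotvec(a,degrees=True);out.append([float(x) for x in (*d,*a)])
    for k in range(0,len(out),12):print(out[k:k+12])
    if max(np.abs(np.array(out)[:,:3]).max()/.05,np.abs(np.array(out)[:,3:]).max()/8.59)>1:print('OVER')
    return p,R
def now():
    o=monitor.get_obs();return o['ee_pos'],o['tool_rot']
E
python3 - <<'E'
from h import *
p,R=now();R=Ro.from_matrix(R)
L=lift_R(0);print((R.inv()*L).as_rotvec(degrees=True))
mid=R*Ro.from_rotvec([0,0,76.5],degrees=True)
rows(p,R,[([.39,.317,.12],None,2),([.48,.05,.16],mid,10),([.425,-.326,.12],L,12)],3)
E
```

```text
[ 9.96875299e-02 -1.11237869e-01  1.53316982e+02]
[[-0.001, 0.0, -0.026, 0.0, 0.0, 0.0], [-0.002, 0.001, -0.026, 0.0, 0.0, 0.0], [-0.02, -0.02, -0.004, 0.0, 0.0, 7.7], [-0.022, -0.017, -0.004, 0.0, 0.0, 7.6], [-0.025, -0.014, -0.004, 0.0, 0.0, 7.7], [-0.026, -0.01, -0.004, 0.0, 0.0, 7.6], [-0.027, -0.007, -0.004, 0.0, 0.0, 7.7], [-0.028, -0.003, -0.004, 0.0, 0.0, 7.6], [-0.029, 0.001, -0.004, 0.0, 0.0, 7.7], [-0.027, 0.004, -0.004, 0.0, 0.0, 7.6], [-0.027, 0.008, -0.004, 0.0, 0.0, 7.7], [-0.026, 0.012, -0.004, 0.0, 0.0, 7.6]]
[[-0.032, 0.003, 0.003, 0.0, 0.0, 6.4], [-0.031, 0.006, 0.004, 0.0, 0.0, 6.4], [-0.03, 0.009, 0.003, 0.0, 0.0, 6.4], [-0.029, 0.013, 0.003, 0.0, 0.0, 6.4], [-0.027, 0.016, 0.004, 0.0, 0.0, 6.4], [-0.025, 0.019, 0.003, 0.0, -0.1, 6.4], [-0.024, 0.022, 0.003, 0.0, 0.0, 6.4], [-0.02, 0.024, 0.004, 0.0, 0.0, 6.4], [-0.018, 0.026, 0.003, 0.0, 0.0, 6.4], [-0.014, 0.028, 0.003, 0.0, 0.0, 6.4], [-0.012, 0.03, 0.004, 0.0, 0.0, 6.4], [-0.008, 0.031, 0.003, 0.0, 0.0, 6.4]]
```

servo_tool:
  plan:
    - [[-0.001,0.0,-0.026,0.0,0.0,0.0],[-0.002,0.001,-0.026,0.0,0.0,0.0],[-0.02,-0.02,-0.004,0.0,0.0,7.7],[-0.022,-0.017,-0.004,0.0,0.0,7.6],[-0.025,-0.014,-0.004,0.0,0.0,7.7],[-0.026,-0.01,-0.004,0.0,0.0,7.6],[-0.027,-0.007,-0.004,0.0,0.0,7.7],[-0.028,-0.003,-0.004,0.0,0.0,7.6],[-0.029,0.001,-0.004,0.0,0.0,7.7],[-0.027,0.004,-0.004,0.0,0.0,7.6],[-0.027,0.008,-0.004,0.0,0.0,7.7],[-0.026,0.012,-0.004,0.0,0.0,7.6]]

```text
time_s: 3.6
ee_pos: [0.4807, 0.0487, 0.1593]
tool_rot: [[0.233, 0.972, 0.001], [0.972, -0.233, 0.0], [0.0, 0.001, -1.0]]
wrist_force: [0.4, 0.6, -0.3]
grip_width: -0.0002
gripper_force: 0.0
```

servo_tool:
  plan:
    - [[-0.032,0.003,0.003,0.0,0.0,6.4],[-0.031,0.006,0.004,0.0,0.0,6.4],[-0.03,0.009,0.003,0.0,0.0,6.4],[-0.029,0.013,0.003,0.0,0.0,6.4],[-0.027,0.016,0.004,0.0,0.0,6.4],[-0.025,0.019,0.003,0.0,-0.1,6.4],[-0.024,0.022,0.003,0.0,0.0,6.4],[-0.02,0.024,0.004,0.0,0.0,6.4],[-0.018,0.026,0.003,0.0,0.0,6.4],[-0.014,0.028,0.003,0.0,0.0,6.4],[-0.012,0.03,0.004,0.0,0.0,6.4],[-0.008,0.031,0.003,0.0,0.0,6.4]]
  claw: 1

```text
time_s: 4.8
ee_pos: [0.4245, -0.3284, 0.1191]
tool_rot: [[1.0, -0.004, -0.0], [-0.004, -1.0, -0.002], [-0.0, 0.002, -1.0]]
wrist_force: [0.5, 1.0, 0.9]
grip_width: 0.0853
gripper_force: 0.0
```

```bash
python3 - <<'E'
from h import *
s=snap('wrist','w1');P=world(s);Z=P[...,2]
print(now(),s['origin'])
S=snap('scene','s2');Q=world(S)
z=Q[254:263,205:235,2];print('head top z',np.percentile(Q[238:270,200:240,2],[90,97,99]))
for nm,m in (('handle',(Z>.04)&(Z<.056)),('blade',(Z>.001)&(Z<.005)&(s['color'].max(-1)<110))):
    m&=(s['depth']>0)&(np.abs(P[...,1]+.326)<.06)&(P[...,0]>.3)&(P[...,0]<.6)
    r=cv2.minAreaRect((P[m][:,:2]*1000).astype(np.float32)) if m.sum()>3 else None;print(nm,m.sum(),r,np.median(P[m],0) if m.any() else '')
E
```

```text
(array([ 0.42470168, -0.33268079,  0.11900447]), array([[ 9.99916267e-01, -1.29174150e-02,  7.73992373e-04],
       [-1.29142360e-02, -9.99908685e-01, -3.98042916e-03],
       [ 8.25338552e-04,  3.97010035e-03, -9.99991779e-01]])) [ 0.48921933 -0.32829347  0.2621226 ]
head top z [0.06787101 0.07146515 0.1729612 ]
handle 5251 ((409.6510925292969, -325.74029541015625), (102.2515869140625, 29.79094886779785), 0.33390551805496216) [ 0.41644588 -0.32507641  0.04998971]
blade 9754 ((450.4193115234375, -320.38446044921875), (214.600341796875, 111.45252227783203), 3.1851859092712402) [ 0.52220898 -0.32372845  0.00244341]
```

View pics/w1.png

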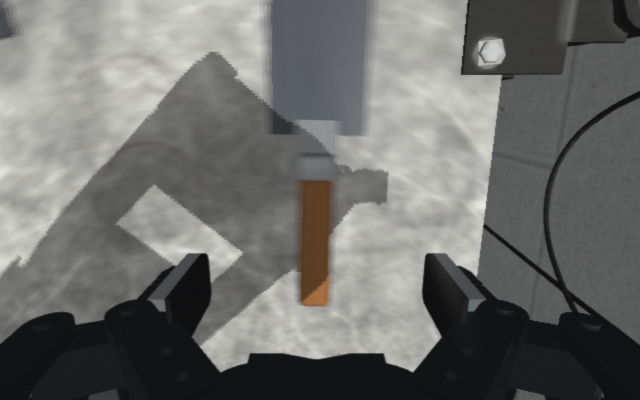

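The wrist view shows the handle (columns 301–330) centred between the finger pads (210 and 425) and the blade ahead of it. I can descend straight.

servo_tool:
  plan:
    - [[0,0,0,0,0,0],[-0.001,0,0.025,0,0,0],[0,0,0.025,0,0,0],[0,0,0.025,0,0,0],[0,0,0.015,0,0,0],[0,0,0.006,0,0,0],[0,0,0,0,0,0],[0,0,0,0,0,0]]

```text
time_s: 5.7
ee_pos: [0.4238, -0.3268, 0.0238]
tool_rot: [[1.0, 0.001, -0.001], [0.001, -1.0, -0.002], [-0.001, 0.002, -1.0]]
wrist_force: [-0.2, 0.7, 0.3]
grip_width: 0.085
gripper_force: 0.0
```

servo_tool:
  plan:
    - [[0,0,0,0,0,0],[0,0,0,0,0,0],[0,0,0,0,0,0],[0,0,0,0,0,0],[0,0,0,0,0,0],[0,0,0,0,0,0]]
  claw: 0
  grip_force: 45

```text
time_s: 6.3
ee_pos: [0.4234, -0.327, 0.0234]
tool_rot: [[1.0, 0.0, -0.001], [0.0, -1.0, -0.001], [-0.001, 0.001, -1.0]]
wrist_force: [-1.1, 0.5, 6.7]
grip_width: 0.0209
gripper_force: 44.4
```

```bash
cat >> h.py <<'E'
LEAN=14
G=np.array([0,0,.0425])
def T(o,yaw,pitch=0):
    "lifter origin o, yaw, nose-down pitch -> tcp pos, tool Rotation"
    RL=Ro.from_euler('z',yaw,degrees=True)*Ro.from_euler('y',pitch,degrees=True)
    R=lift_R(yaw,pitch+LEAN); return np.array(o)+RL.apply(G)+.019*R.as_matrix()[:,2],R
def lifter(p,R):
    RL=Ro.from_matrix(R)*lift_R(0,LEAN).inv()
    o=np.array(p)-.019*np.array(R)[:,2]-RL.apply(G); e=RL.as_euler('ZYX',degrees=True); return o.round(4),e.round(2)
E
python3 - <<'E'
from h import *
p,R=now();print(p)
q,Q=T([p[0],p[1],0],0);rows(p,R,[(q,Q,3)])
s=dict(np.load('pics/s1.npz'));P=world(s).reshape(-1,3)
for y in np.arange(-.15,.45,.1):
  for z in (.05,.15,.25,.35):
    m=(abs(P[:,1]-y)<.05)&(abs(P[:,2]-z)<.05)&(P[:,0]>.66)&(P[:,0]<1.0)
    print(round(y,2),z,P[m,0].min().round(3) if m.any() else '-',end='; ')
  print()
E
```

```text
[ 0.42340859 -0.32704653  0.02338094]
[[-0.0015, 0.0, -0.0002, 0.0, -4.6, 0.0], [-0.0016, 0.0, -0.0001, 0.1, -4.7, 0.0], [-0.0015, 0.0, 0.0, 0.0, -4.6, 0.0]]
-0.15 0.05 0.66; -0.15 0.15 0.732; -0.15 0.25 0.735; -0.15 0.35 0.757; 
-0.05 0.05 0.661; -0.05 0.15 0.708; -0.05 0.25 0.731; -0.05 0.35 0.76; 
0.05 0.05 0.66; 0.05 0.15 0.756; 0.05 0.25 0.782; 0.05 0.35 0.813; 
0.15 0.05 0.66; 0.15 0.15 0.798; 0.15 0.25 0.834; 0.15 0.35 0.861; 
0.25 0.05 0.66; 0.25 0.15 0.85; 0.25 0.25 0.877; 0.25 0.35 0.909; 
0.35 0.05 0.661; 0.35 0.15 0.709; 0.35 0.25 0.66; 0.35 0.35 0.882;
```

servo_tool:
  plan:
    - [[0,0,0,0,0,0],[0,0,0,0,0,0],[-0.0015,0,0,0,-4.6,0],[-0.0015,0,0,0,-4.7,0],[-0.0015,0,0,0,-4.6,0],[0,0,0,0,0,0]]
  claw: 0.55

```text
time_s: 6.9
ee_pos: [0.4205, -0.3271, 0.0229]
tool_rot: [[0.97, 0.002, -0.242], [0.001, -1.0, -0.002], [-0.242, 0.002, -0.97]]
wrist_force: [1.1, -0.8, -0.3]
grip_width: 0.047
gripper_force: 0.0
```

servo_tool:
  plan:
    - [[0,0,0,0,0,0],[0,0,0,0,0,0],[0,0,0,0,0,0],[0,0,0,0,0,0],[0,0,0,0,0,0]]
  claw: 0
  grip_force: 45

```text
time_s: 7.4
ee_pos: [0.4186, -0.327, 0.0235]
tool_rot: [[0.97, -0.0, -0.241], [-0.001, -1.0, -0.001], [-0.241, 0.001, -0.97]]
wrist_force: [-0.4, -0.0, -1.4]
grip_width: 0.0212
gripper_force: 44.0
```

```bash
python3 - <<'E'
from h import *
p,R=now();print(lifter(p,R),monitor.get_obs()['grip_width'])
a=np.deg2rad(8.3);x=np.array([np.cos(a),np.sin(a)]);C=np.array([.575,-.071])
st=C-.222*x;print(st)
R=Ro.from_matrix(R)
w=[(*T([.43,-.326,.05],0),4),(*T([.45,-.2,.05],4),5),(*T([*st,.03],8.3),7)]
rows(p,R,w,3)
E
```

```text
(array([ 0.4232, -0.327 , -0.0005]), array([-0.01, -0.04, -0.06])) 0.021237187119635938
[ 0.35532527 -0.10304708]
[[-0.001, 0.0, -0.013, 0.0, 0.0, 0.0], [-0.002, 0.0, -0.012, 0.0, 0.0, 0.0], [-0.001, -0.001, -0.013, 0.0, 0.0, 0.0], [-0.002, 0.0, -0.013, 0.1, 0.0, 0.0], [0.004, -0.025, -0.001, -0.2, 0.0, -0.8], [0.004, -0.025, -0.001, -0.2, 0.0, -0.8], [0.005, -0.025, -0.001, -0.2, 0.0, -0.7], [0.005, -0.025, -0.001, -0.2, 0.0, -0.8], [0.005, -0.025, -0.001, -0.2, 0.0, -0.8], [-0.011, -0.015, 0.006, -0.1, 0.0, -0.6], [-0.012, -0.015, 0.005, -0.2, 0.0, -0.6], [-0.011, -0.015, 0.006, -0.1, 0.0, -0.6]]
[[-0.011, -0.015, 0.006, -0.2, 0.0, -0.6], [-0.011, -0.015, 0.005, -0.1, 0.0, -0.6], [-0.01, -0.015, 0.006, -0.2, 0.0, -0.6], [-0.011, -0.016, 0.005, -0.1, 0.0, -0.6]]
```

servo_tool:
  plan:
    - [[-0.001,0.0,-0.013,0.0,0.0,0.0],[-0.002,0.0,-0.012,0.0,0.0,0.0],[-0.001,-0.001,-0.013,0.0,0.0,0.0],[-0.002,0.0,-0.013,0.1,0.0,0.0],[0.004,-0.025,-0.001,-0.2,0.0,-0.8],[0.004,-0.025,-0.001,-0.2,0.0,-0.8],[0.005,-0.025,-0.001,-0.2,0.0,-0.7],[0.005,-0.025,-0.001,-0.2,0.0,-0.8],[0.005,-0.025,-0.001,-0.2,0.0,-0.8],[-0.011,-0.015,0.006,-0.1,0.0,-0.6],[-0.012,-0.015,0.005,-0.2,0.0,-0.6],[-0.011,-0.015,0.006,-0.1,0.0,-0.6]]

```text
time_s: 8.6
ee_pos: [0.4048, -0.1578, 0.0663]
tool_rot: [[0.965, 0.103, -0.239], [0.1, -0.995, -0.024], [-0.24, -0.0, -0.971]]
wrist_force: [-0.3, -1.3, -1.7]
grip_width: 0.0212
gripper_force: 44.3
```

servo_tool:
  plan:
    - [[-0.011,-0.015,0.006,-0.2,0.0,-0.6],[-0.011,-0.015,0.005,-0.1,0.0,-0.6],[-0.01,-0.015,0.006,-0.2,0.0,-0.6],[-0.011,-0.016,0.005,-0.1,0.0,-0.6],[0,0,0,0,0,0],[0,0,0,0,0,0]]

```text
time_s: 9.2
ee_pos: [0.3516, -0.1035, 0.0551]
tool_rot: [[0.96, 0.146, -0.238], [0.141, -0.989, -0.035], [-0.24, -0.0, -0.971]]
wrist_force: [-0.1, -0.5, -0.7]
grip_width: 0.0212
gripper_force: 44.4
```

```bash
python3 - <<'E'
from h import *
p,R=now();print(p,lifter(p,R),monitor.get_obs()['joints'].round(1))
s=snap('wrist','w2');P=world(s);Z=P[...,2];dark=s['color'].max(-1)<110
m=(s['depth']>0)&(Z>.0035)&(Z<.009)&(P[...,0]>.5)&dark&(abs(P[...,1]+.07)<.07)&(P[...,0]<.63)
n,l,st,_=cv2.connectedComponentsWithStats(m.astype(np.uint8));m=l==1+np.argmax(st[1:,4])
print('panel',m.sum(),cv2.minAreaRect((P[m][:,:2]*1000).astype(np.float32)))
m=(s['depth']>0)&(Z>.009)&(Z<.016)&(P[...,0]>.59)&(P[...,0]<.66)&(abs(P[...,1]+.07)<.09)
if m.sum()>50: print('rail',m.sum(),cv2.minAreaRect((P[m][:,:2]*1000).astype(np.float32)))
m=(s['depth']>0)&(Z>.018)&(Z<.04)&(P[...,0]>.38)&(P[...,0]<.55)&(abs(P[...,1]+.09)<.06)&dark
if m.sum()>50: print('blade',m.sum(),cv2.minAreaRect((P[m][:,:2]*1000).astype(np.float32)),np.percentile(P[m][:,2],[5,50,95]))
E
```

```text
[ 0.35158812 -0.1034556   0.05513001] (array([ 0.3562, -0.1028,  0.0311]), array([ 8.37, -0.09,  0.02])) [-15.5  29.8 126.2  -9.2  37.1  74.1]Traceback (most recent call last):
  File "<stdin>", line 5, in <module>
    return _wrapfunc(a, 'argmax', axis=axis, out=out, **kwds)
    return bound(*args, **kwds)
ValueError: attempt to get argmax of an empty sequence
```

View pics/w2.png

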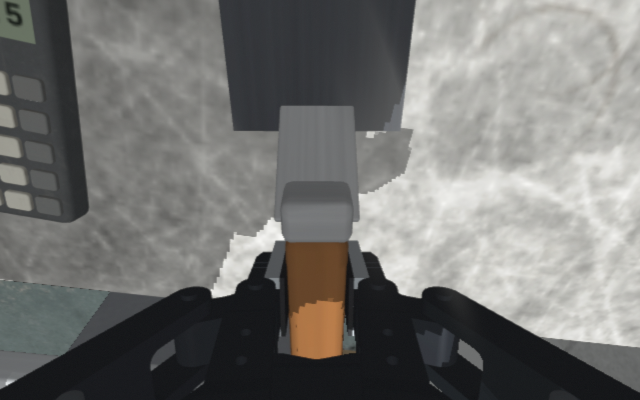

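The wrist view shows only the blade (columns 220–412) and the handle between the pads. The panel is above the frame, so I will use the scene camera for alignment.

```bash
python3 - <<'E'
from h import *
s=snap('scene','s3');P=world(s);Z=P[...,2];dark=s['color'].max(-1)<115
def r(nm,m):
    n,l,st,_=cv2.connectedComponentsWithStats((m&(s['depth']>0)).astype(np.uint8));
    if n<2: print(nm,'none');return
    m=l==1+np.argmax(st[1:,4]);print(nm,m.sum(),cv2.minAreaRect((P[m][:,:2]*1000).astype(np.float32)),P[m].min(0).round(3),P[m].max(0).round(3))
y=abs(P[...,1]+.085)<.08
r('panel',y&(Z>.003)&(Z<.012)&(P[...,0]>.52)&(P[...,0]<.622)&dark)
r('blade',y&(Z>.018)&(Z<.045)&(P[...,0]>.38)&(P[...,0]<.54)&dark)
cv2.imwrite('pics/c3.png',cv2.resize(s['color'][150:300,280:440,::-1],(800,750))[:600])
E
```

```text
panel 126 ((567.5081176757812, -48.38579559326172), (87.80030059814453, 48.50131607055664), 0.14660687744617462) [ 0.524 -0.073  0.003] [ 0.611 -0.024  0.011]
blade 134 ((462.924072265625, -63.742942810058594), (76.27655029296875, 20.42483901977539), 8.485379219055176) [ 0.424 -0.074  0.027] [ 0.501 -0.051  0.04 ]
```

View pics/c3.png

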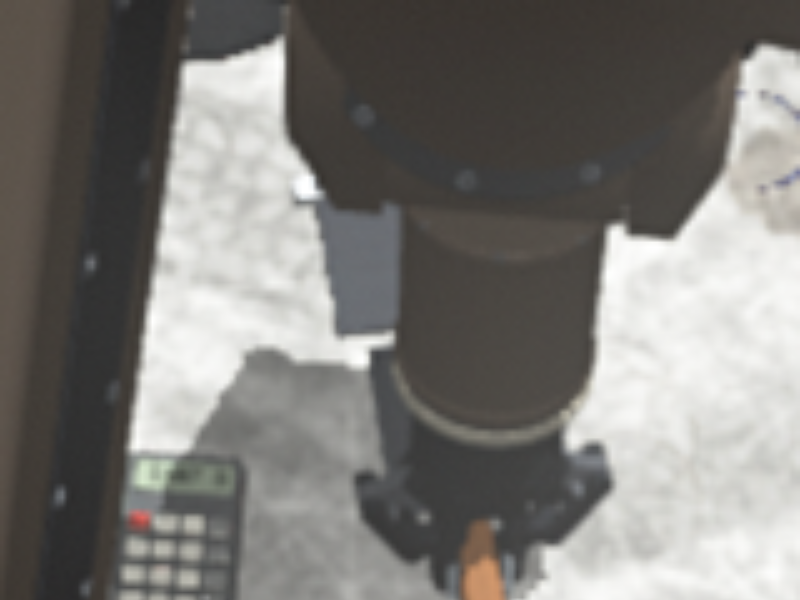

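servo_tool:
  plan:
    - [[0.003,0,0.012,0,0,0],[0.003,0,0.012,0,0,0],[0.001,0,0.004,0,0,0],[0.0005,0,0.002,0,0,0],[0.0004,0,0.0015,0,0,0],[0,0,0,0,0,0],[0.0073,0,-0.0018,0,0,0],[0.0073,0,-0.0018,0,0,0],[0,0,0,0,0,0]]

```text
time_s: 10.2
ee_pos: [0.3642, -0.101, 0.0233]
tool_rot: [[0.959, 0.145, -0.243], [0.141, -0.989, -0.034], [-0.245, -0.001, -0.97]]
wrist_force: [-9.2, 2.9, 34.4]
grip_width: 0.0218
gripper_force: 49.0
```

```bash
python3 -c "
from h import *
o=monitor.get_obs();print(lifter(*now()),o['wrist_force'],o['moment'],o['joints'].round(1))"
```

```text
(array([ 0.3687, -0.1003, -0.0008]), array([8.32, 0.18, 0.08])) [-9.22793088  2.86409101 34.37261426] [ 0.2269786   2.19680025 -0.15436477] [-14.8  34.2 125.1  -9.7  34.2  75.6]
```

servo_tool:
  plan:
    - [[-0.0001,0,-0.0006,0,0,0],[0.0097,0,-0.0024,0,0,0],[0.0097,0,-0.0024,0,0,0],[0.0078,0,-0.0019,0,0,0],[0.0078,0,-0.0019,0,0,0],[0.0078,0,-0.0019,0,0,0],[0.0078,0,-0.0019,0,0,0],[0,0,0,0,0,0]]

```text
time_s: 11.0
ee_pos: [0.4176, -0.0935, 0.0233]
tool_rot: [[0.96, 0.145, -0.24], [0.141, -0.989, -0.034], [-0.243, -0.001, -0.97]]
wrist_force: [-4.6, 2.4, 20.1]
grip_width: 0.0213
gripper_force: 47.3
```

```bash
python3 -c "
from h import *
o=monitor.get_obs();print(lifter(*now()),o['wrist_force'],o['moment'],o['joints'].round(1))
snap('side','d2');s=snap('wrist','w3')
P=world(s);u=316
for v in range(0,200,12): print(v,P[v,u].round(4),s['color'][v,u])"
```

```text
(array([ 0.4222, -0.0928, -0.0008]), array([8.33, 0.04, 0.05])) [-4.58711632  2.37026731 20.05700497] [ 0.39611738  1.13550763 -0.06733062] [-12.4  36.1 118.6  -7.8  38.7  75.9]
0 [ 0.5152 -0.0789  0.0022] [55 57 61]
12 [ 0.5115 -0.0794  0.0018] [55 56 60]
24 [ 0.5077 -0.08    0.0027] [56 57 61]
36 [ 0.5038 -0.0806  0.0024] [55 57 61]
48 [ 0.4998 -0.0812  0.0028] [56 58 62]
60 [ 0.4956 -0.0818  0.0026] [56 58 62]
72 [ 0.4913 -0.0824  0.0029] [56 59 63]
84 [ 0.4867 -0.0831  0.0019] [57 59 63]
96 [ 0.4821 -0.0837  0.002 ] [55 58 62]
108 [ 0.4781 -0.0843  0.0047] [115 116 118]
120 [ 0.4742 -0.0849  0.0082] [116 117 118]
132 [ 0.471  -0.0854  0.0133] [114 116 117]
144 [ 0.4678 -0.0858  0.018 ] [114 115 116]
156 [ 0.465  -0.0862  0.0231] [114 116 117]
168 [ 0.4611 -0.0868  0.025 ] [115 117 117]
180 [ 0.4585 -0.0872  0.03  ] [113 115 116]
192 [ 0.4598 -0.087   0.0419] [86 88 89]
```

servo_tool:
  plan:
    - [[0.0058,0,-0.0015,0,0,0],[0.0058,0,-0.0014,0,0,0],[0.0058,0,-0.0015,0,0,0],[0.0058,0,-0.0014,0,0,0],[0.0058,0,-0.0015,0,0,0],[0.0058,0,-0.0014,0,0,0],[0,0,0,0,0,0]]

```text
time_s: 11.8
ee_pos: [0.4529, -0.0884, 0.0233]
tool_rot: [[0.96, 0.145, -0.24], [0.141, -0.989, -0.034], [-0.243, -0.001, -0.97]]
wrist_force: [-4.7, 1.3, 16.4]
grip_width: 0.0216
gripper_force: 46.7
```

```bash
python3 -c "
from h import *
o=monitor.get_obs();print(lifter(*now()),o['wrist_force'],o['moment'],o['joints'].round(1))
s=snap('wrist','w4')
P=world(s);u=316
for v in range(0,110,6): print(v,P[v,u].round(4),s['color'][v,u])
t=snap('side','d3')
cv2.imwrite('pics/v4.png',np.vstack([s['color'][:240,:,::-1],cv2.resize(t['color'][150:290,280:440,::-1],(411,360))[:,:].copy() if 0 else cv2.resize(t['color'][160:260,250:427,::-1],(640,360))]))"
```

```text
(array([ 0.4574, -0.0877, -0.0007]), array([8.33, 0.05, 0.06])) [-4.65534493  1.26148398 16.41965083] [ 0.17339836  1.16117383 -0.03236731] [-11.1  37.6 114.1  -6.9  41.9  76.2]
0 [ 0.5504 -0.0737  0.0085] [54 57 61]
6 [ 0.5486 -0.074   0.0074] [52 55 58]
12 [ 0.5469 -0.0743  0.0095] [54 56 60]
18 [ 0.545  -0.0745  0.0078] [54 56 59]
24 [ 0.5432 -0.0748  0.0082] [54 56 60]
30 [ 0.5414 -0.0751  0.0093] [53 56 60]
36 [ 0.5394 -0.0753  0.0088] [54 56 60]
42 [ 0.5374 -0.0756  0.0079] [55 58 62]
48 [ 0.5356 -0.0759  0.0096] [53 56 58]
54 [ 0.5335 -0.0762  0.0082] [54 57 60]
60 [ 0.5315 -0.0765  0.0082] [54 56 59]
66 [ 0.5296 -0.0768  0.009 ] [48 50 53]
72 [ 0.5264 -0.0772  0.0021] [57 59 63]
78 [ 0.5243 -0.0775  0.0029] [56 58 62]
84 [ 0.522  -0.0779  0.0022] [56 59 63]
90 [ 0.5198 -0.0782  0.0029] [56 59 62]
96 [ 0.5175 -0.0785  0.003 ] [56 58 62]
102 [ 0.5149 -0.0789  0.0019] [56 57 61]
108 [ 0.5134 -0.0791  0.0054] [116 118 119]
```

View pics/v4.png

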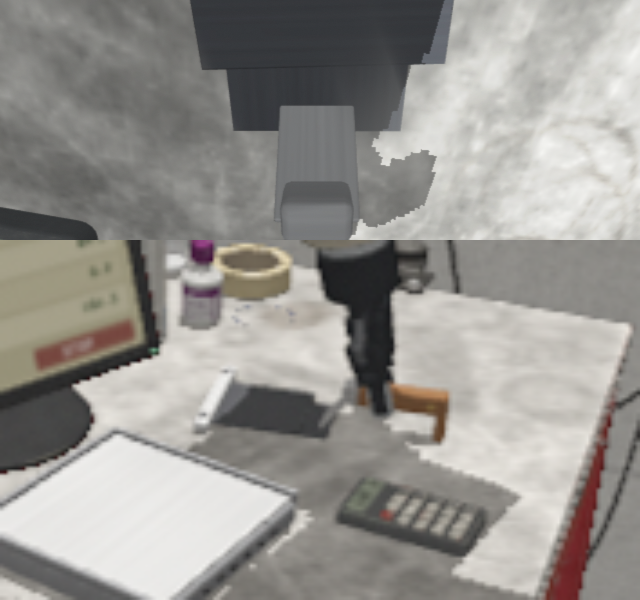

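The views show the panel squarely on the blade: its near edge is at wrist row 68, its sides at columns 202–445 and the blade's at 228–408. Depth puts its top at 8 mm. Next is a little further in, then the lift.

```bash
cat >> h.py <<'E'
PC=np.array([.589,.184]);PY=-10.5
def tip_o(xp,yp,z,pitch,L=.15):
    "lifter origin for blade tip at plate (xp,yp), height z"
    RL=Ro.from_euler('z',PY,degrees=True)*Ro.from_euler('y',pitch,degrees=True)
    t=np.array([*PC,0])+Ro.from_euler('z',PY,degrees=True).apply([xp,yp,0])+[0,0,z]
    return t-RL.apply([L,0,0])
def path(f,n,c=True):
    "waypoints: f(s), s 0..1, cosine eased"
    S=[(1-np.cos(np.pi*i/n))/2 if c else i/n for i in range(1,n+1)]
    return [(*f(t),1) for t in S]
E
python3 - <<'E'
from h import *
p,R=now();o,e=lifter(p,R);y=8.33
d=np.array([np.cos(np.deg2rad(y)),np.sin(np.deg2rad(y)),0])
o1=o+.004*d
f1=lambda s:T(o1+[0,0,.1*s],y,-5*s)
o2=o1+[0,0,.1];o3=tip_o(0,0,.085,-5);print(o3)
f2=lambda s:T(o2+(o3-o2)*s,y+(PY-y)*s,-5)
rows(p,R,[(*T(o1,y),1),(*T(o1,y),1)]+path(f1,10)+path(f2,24))
E
```

```text
[0.442073   0.21123131 0.07192664]
[[0.0038, 0.0, -0.001, -0.1, 0.0, 0.0], [0.0, 0.0, 0.0, 0.0, 0.0, 0.0], [-0.0006, 0.0, -0.0024, 0.0, 0.1, 0.0], [-0.0018, 0.0, -0.0068, 0.0, 0.4, 0.0], [-0.0028, 0.0, -0.0106, 0.0, 0.5, 0.0], [-0.0034, 0.0, -0.0135, 0.0, 0.7, 0.0], [-0.0036, 0.0, -0.0149, 0.0, 0.8, 0.0], [-0.0034, 0.0, -0.015, 0.0, 0.8, 0.0], [-0.0029, 0.0001, -0.0136, 0.0, 0.7, 0.0], [-0.0021, 0.0, -0.0108, 0.0, 0.5, 0.0], [-0.0013, 0.0, -0.0069, 0.0, 0.4, 0.0], [-0.0005, 0.0, -0.0024, 0.0, 0.1, 0.0]]
[[0.0002, -0.0013, 0.0001, 0.1, 0.0, 0.1], [0.0003, -0.0038, 0.0003, 0.0, 0.0, 0.2], [0.0006, -0.0064, 0.0005, 0.1, 0.0, 0.4], [0.0007, -0.0087, 0.0006, 0.0, 0.0, 0.6], [0.0008, -0.0109, 0.0009, 0.2, 0.0, 0.6], [0.0007, -0.0129, 0.0011, 0.1, 0.0, 0.8], [0.0007, -0.0148, 0.0013, 0.1, 0.0, 0.9], [0.0006, -0.0164, 0.0014, 0.2, 0.0, 1.1], [0.0002, -0.0177, 0.0016, 0.2, 0.0, 1.1], [-0.0002, -0.0186, 0.0017, 0.1, 0.0, 1.1], [-0.0005, -0.0193, 0.0019, 0.2, 0.0, 1.2], [-0.0009, -0.0197, 0.0019, 0.2, 0.0, 1.2]]
[[-0.0013, -0.0195, 0.002, 0.2, 0.0, 1.2], [-0.0017, -0.0193, 0.0021, 0.2, 0.0, 1.2], [-0.002, -0.0185, 0.002, 0.2, 0.0, 1.2], [-0.0023, -0.0174, 0.002, 0.2, 0.0, 1.1], [-0.0024, -0.0162, 0.0019, 0.1, 0.0, 1.0], [-0.0025, -0.0146, 0.0017, 0.2, 0.0, 0.9], [-0.0023, -0.0127, 0.0016, 0.1, 0.0, 0.8], [-0.0021, -0.0107, 0.0014, 0.1, 0.0, 0.7], [-0.0018, -0.0085, 0.0011, 0.1, 0.0, 0.5], [-0.0014, -0.0061, 0.0008, 0.0, 0.0, 0.4], [-0.0008, -0.0038, 0.0004, 0.1, 0.0, 0.2], [-0.0003, -0.0012, 0.0002, 0.0, 0.0, 0.1]]
```

servo_tool:
  plan:
    - [[0.0038,0.0,-0.001,-0.1,0.0,0.0],[0.0,0.0,0.0,0.0,0.0,0.0],[-0.0006,0.0,-0.0024,0.0,0.1,0.0],[-0.0018,0.0,-0.0068,0.0,0.4,0.0],[-0.0028,0.0,-0.0106,0.0,0.5,0.0],[-0.0034,0.0,-0.0135,0.0,0.7,0.0],[-0.0036,0.0,-0.0149,0.0,0.8,0.0],[-0.0034,0.0,-0.015,0.0,0.8,0.0],[-0.0029,0.0001,-0.0136,0.0,0.7,0.0],[-0.0021,0.0,-0.0108,0.0,0.5,0.0],[-0.0013,0.0,-0.0069,0.0,0.4,0.0],[-0.0005,0.0,-0.0024,0.0,0.1,0.0]]

```text
time_s: 13.1
ee_pos: [0.4549, -0.0883, 0.1228]
tool_rot: [[0.978, 0.145, -0.153], [0.143, -0.989, -0.024], [-0.155, 0.001, -0.988]]
wrist_force: [-0.8, -0.3, -3.4]
grip_width: 0.0211
gripper_force: 44.3
```

```bash
python3 -c "
from h import *
o=monitor.get_obs();print(lifter(*now()),o['wrist_force'],o['moment'])
s=snap('wrist','w5')
P=world(s);u=316
for v in range(30,110,6): print(v,P[v,u].round(4),s['color'][v,u])
t=snap('side','d5')
cv2.imwrite('pics/v5.png',np.vstack([s['color'][:240,:,::-1],cv2.resize(t['color'][160:260,250:427,::-1],(640,360))]))"
```

```text
(array([ 0.4615, -0.0873,  0.0993]), array([ 8.35, -5.1 , -0.07])) [-0.82614877 -0.34632343 -3.37405764] [-0.00967343  0.11707355 -0.01369167]
30 [ 0.5443 -0.0748  0.1154] [55 56 60]
36 [ 0.5424 -0.0751  0.115 ] [54 55 59]
42 [ 0.5405 -0.0754  0.1154] [53 56 59]
48 [ 0.5386 -0.0757  0.1155] [55 56 60]
54 [ 0.5366 -0.076   0.1154] [55 57 61]
60 [ 0.5346 -0.0762  0.1148] [53 56 59]
66 [ 0.5326 -0.0765  0.1162] [53 56 60]
72 [ 0.5305 -0.0768  0.115 ] [54 55 59]
78 [ 0.5283 -0.0772  0.1145] [48 50 53]
84 [ 0.5255 -0.0776  0.1075] [56 58 61]
90 [ 0.5233 -0.0779  0.1078] [56 58 61]
96 [ 0.5207 -0.0783  0.1052] [57 58 62]
102 [ 0.5187 -0.0786  0.1072] [56 57 61]
108 [ 0.5165 -0.0789  0.1086] [118 119 120]
```

View pics/v5.png

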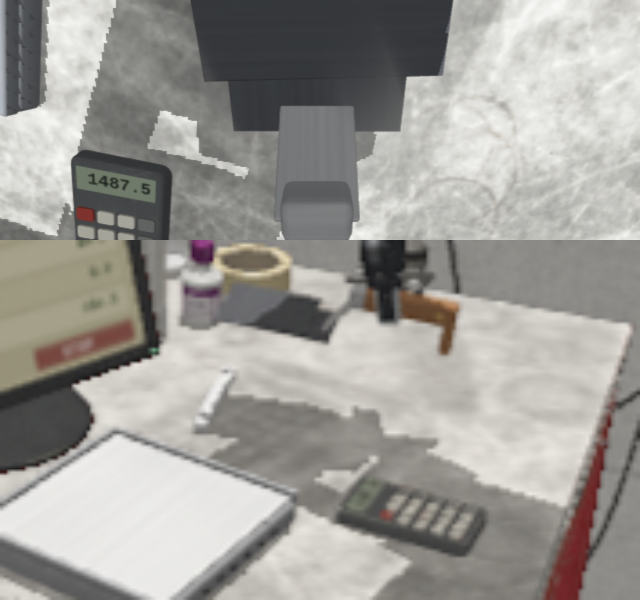

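The panel is lifted and square on the blade, with its near edge at wrist row 79. On to the plate.

servo_tool:
  plan:
    - [[0.0002,-0.0013,0.0001,0.1,0.0,0.1],[0.0003,-0.0038,0.0003,0.0,0.0,0.2],[0.0006,-0.0064,0.0005,0.1,0.0,0.4],[0.0007,-0.0087,0.0006,0.0,0.0,0.6],[0.0008,-0.0109,0.0009,0.2,0.0,0.6],[0.0007,-0.0129,0.0011,0.1,0.0,0.8],[0.0007,-0.0148,0.0013,0.1,0.0,0.9],[0.0006,-0.0164,0.0014,0.2,0.0,1.1],[0.0002,-0.0177,0.0016,0.2,0.0,1.1],[-0.0002,-0.0186,0.0017,0.1,0.0,1.1],[-0.0005,-0.0193,0.0019,0.2,0.0,1.2],[-0.0009,-0.0197,0.0019,0.2,0.0,1.2]]

```text
time_s: 14.4
ee_pos: [0.4445, 0.0637, 0.1082]
tool_rot: [[0.988, -0.02, -0.156], [-0.019, -1.0, 0.003], [-0.156, 0.0, -0.988]]
wrist_force: [0.4, 0.4, -2.7]
grip_width: 0.021
gripper_force: 44.2
```

servo_tool:
  plan:
    - [[-0.0013,-0.0195,0.002,0.2,0.0,1.2],[-0.0017,-0.0193,0.0021,0.2,0.0,1.2],[-0.002,-0.0185,0.002,0.2,0.0,1.2],[-0.0023,-0.0174,0.002,0.2,0.0,1.1],[-0.0024,-0.0162,0.0019,0.1,0.0,1.0],[-0.0025,-0.0146,0.0017,0.2,0.0,0.9],[-0.0023,-0.0127,0.0016,0.1,0.0,0.8],[-0.0021,-0.0107,0.0014,0.1,0.0,0.7],[-0.0018,-0.0085,0.0011,0.1,0.0,0.5],[-0.0014,-0.0061,0.0008,0.0,0.0,0.4],[-0.0008,-0.0038,0.0004,0.1,0.0,0.2],[-0.0003,-0.0012,0.0002,0.0,0.0,0.1]]

```text
time_s: 15.6
ee_pos: [0.4354, 0.2126, 0.0946]
tool_rot: [[0.971, -0.182, -0.153], [-0.18, -0.983, 0.029], [-0.156, -0.0, -0.988]]
wrist_force: [1.6, 0.3, -3.5]
grip_width: 0.0212
gripper_force: 44.3
```

```bash
python3 - <<'E'
from h import *
p,R=now();print(lifter(p,R))
s=snap('wrist','w6');P=world(s);print([(v,P[v,316].round(3)) for v in range(54,100,6)])
# fixed tip, pitch -5 -> 24, then 38, descending
f1=lambda s:T(tip_o(0,0,.085-.047*s,-5+29*s),PY,-5+29*s)
f2=lambda s:T(tip_o(0,0,.038-.003*s,24+12*s),PY,24+12*s)
rows(p,R,path(f1,12)+path(f2,5,False))
E
```

```text
(array([0.442 , 0.2114, 0.071 ]), array([-1.049e+01, -5.030e+00,  1.000e-02]))
[(54, array([0.517, 0.198, 0.086])), (60, array([0.515, 0.198, 0.086])), (66, array([0.513, 0.198, 0.086])), (72, array([0.511, 0.199, 0.087])), (78, array([0.508, 0.199, 0.085])), (84, array([0.506, 0.2  , 0.08 ])), (90, array([0.503, 0.2  , 0.08 ])), (96, array([0.501, 0.201, 0.079]))]
[[0.0, 0.0001, -0.0015, 0.0, -0.5, 0.0], [0.0001, 0.0, -0.0016, 0.0, -1.5, 0.0], [0.0002, 0.0, -0.0026, 0.0, -2.3, 0.0], [0.0006, 0.0, -0.0035, 0.0, -3.0, 0.0], [0.001, 0.0, -0.0041, 0.0, -3.5, 0.0], [0.0015, 0.0, -0.0045, 0.0, -3.7, 0.0], [0.0019, 0.0, -0.0046, 0.0, -3.8, 0.0], [0.002, 0.0, -0.0045, 0.0, -3.5, 0.0], [0.0019, 0.0, -0.004, 0.0, -3.0, 0.0], [0.0017, 0.0, -0.0032, 0.0, -2.3, 0.0], [0.0011, 0.0, -0.0021, 0.0, -1.4, 0.0], [0.0003, 0.0, -0.0007, 0.0, -0.5, 0.0]]
[[-0.0001, 0.0, -0.006, 0.0, -2.4, 0.0], [0.0, 0.0, -0.0061, 0.0, -2.4, 0.0], [-0.0001, 0.0, -0.0061, 0.0, -2.4, 0.0], [0.0, 0.0, -0.0061, 0.0, -2.4, 0.0], [0.0, 0.0, -0.0062, 0.0, -2.4, 0.0]]
```

servo_tool:
  plan:
    - [[0.0,0.0001,-0.0015,0.0,-0.5,0.0],[0.0001,0.0,-0.0016,0.0,-1.5,0.0],[0.0002,0.0,-0.0026,0.0,-2.3,0.0],[0.0006,0.0,-0.0035,0.0,-3.0,0.0],[0.001,0.0,-0.0041,0.0,-3.5,0.0],[0.0015,0.0,-0.0045,0.0,-3.7,0.0],[0.0019,0.0,-0.0046,0.0,-3.8,0.0],[0.002,0.0,-0.0045,0.0,-3.5,0.0],[0.0019,0.0,-0.004,0.0,-3.0,0.0],[0.0017,0.0,-0.0032,0.0,-2.3,0.0],[0.0011,0.0,-0.0021,0.0,-1.4,0.0],[0.0003,0.0,-0.0007,0.0,-0.5,0.0]]

```text
time_s: 16.85
ee_pos: [0.4605, 0.2072, 0.1226]
tool_rot: [[0.775, -0.183, -0.606], [-0.144, -0.983, 0.113], [-0.616, -0.0, -0.788]]
wrist_force: [-0.6, 0.3, -3.4]
grip_width: 0.0212
gripper_force: 44.4
```

servo_tool:
  plan:
    - [[0.0,0.0,-0.006,0.0,-2.4,0.0],[0.0,0.0,-0.0061,0.0,-2.4,0.0],[0.0,0.0,-0.0061,0.0,-2.4,0.0],[0.0,0.0,-0.0061,0.0,-2.4,0.0],[0.0,0.0,-0.0062,0.0,-2.4,0.0],[0,0,0,0,0,0]]

```text
time_s: 17.45
ee_pos: [0.4807, 0.2036, 0.1448]
tool_rot: [[0.632, -0.183, -0.753], [-0.117, -0.983, 0.14], [-0.766, -0.0, -0.643]]
wrist_force: [-1.4, 1.1, -2.0]
grip_width: 0.0211
gripper_force: 44.4
```

```bash
python3 - <<'E'
from h import *
p,R=now();o,e=lifter(p,R);print(o,e)
def st(f):
    s=snap('wrist',f+'w');t=snap('side',f+'d')
    cv2.imwrite('pics/'+f+'.png',np.vstack([cv2.resize(s['color'][:240,:,::-1],(640,240)),cv2.resize(t['color'][160:290,190:420,::-1],(640,360))]));return s
s=st('v7');P=world(s);print([(v,P[v,316].round(3)) for v in range(0,110,9)])
E
```

```text
[0.4705 0.2055 0.1226] [-1.052e+01  3.601e+01  2.000e-02]
[(0, array([0.55 , 0.191, 0.074])), (9, array([0.548, 0.191, 0.076])), (18, array([0.545, 0.192, 0.077])), (27, array([0.543, 0.192, 0.079])), (36, array([0.541, 0.193, 0.081])), (45, array([0.535, 0.194, 0.078])), (54, array([0.533, 0.194, 0.08 ])), (63, array([0.53 , 0.195, 0.082])), (72, array([0.527, 0.195, 0.083])), (81, array([0.525, 0.196, 0.086])), (90, array([0.522, 0.196, 0.088])), (99, array([0.519, 0.197, 0.089])), (108, array([0.518, 0.197, 0.093]))]
```

View pics/v7.png

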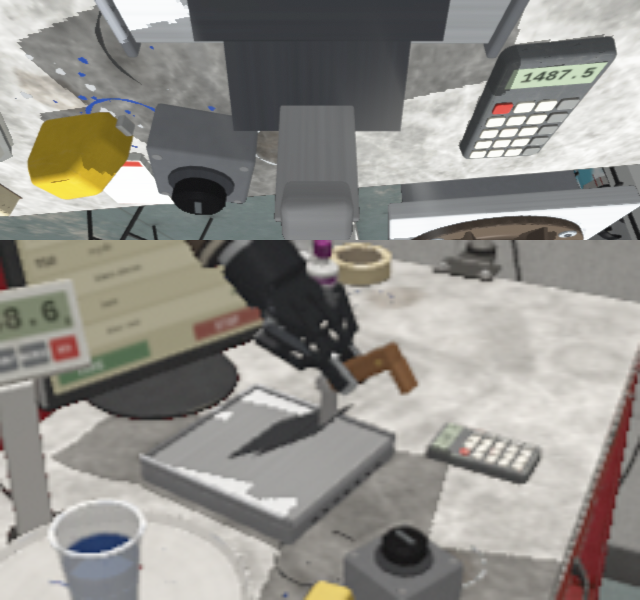

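The panel's rear edge slid from wrist row 80 to row 40, and in the side view its front is down on the plate. The head is visible at (405,545) with only a thin gap. Next I will pitch a little more and draw the blade back.

```bash
python3 - <<'E'
from h import *
p,R=now()
f1=lambda s:T(tip_o(0,0,.035,36+6*s),PY,36+6*s)
f2=lambda s:T(tip_o(-.12*s,0,.035,42),PY,42)
rows(p,R,path(f1,3,False)+path(f1,0)+path(f2,20))
E
```

```text
[[-0.0008, -0.0003, -0.0055, 0.0, -2.1, 0.0], [-0.0004, 0.0, -0.0055, 0.0, -2.0, 0.0], [-0.0004, 0.0, -0.0054, 0.0, -2.0, 0.0], [-0.0004, 0.0, 0.0006, 0.0, 0.0, 0.0], [-0.0012, 0.0, 0.0018, 0.0, 0.0, 0.0], [-0.0021, 0.0, 0.003, 0.0, 0.0, 0.0], [-0.0027, 0.0, 0.0041, 0.0, 0.0, 0.0], [-0.0034, 0.0, 0.0051, 0.0, 0.0, 0.0], [-0.004, 0.0, 0.0059, 0.0, 0.0, 0.0], [-0.0045, 0.0, 0.0066, 0.0, 0.0, 0.0], [-0.0049, 0.0, 0.0073, 0.0, 0.0, 0.0], [-0.0051, 0.0, 0.0075, 0.0, 0.0, 0.0]]
[[-0.0052, 0.0, 0.0078, 0.0, 0.0, 0.0], [-0.0053, 0.0, 0.0078, 0.0, 0.0, 0.0], [-0.0051, 0.0, 0.0076, 0.0, 0.0, 0.0], [-0.0049, 0.0, 0.0072, 0.0, 0.0, 0.0], [-0.0045, 0.0, 0.0067, 0.0, 0.0, 0.0], [-0.004, 0.0, 0.0059, 0.0, 0.0, 0.0], [-0.0034, 0.0, 0.0051, 0.0, 0.0, 0.0], [-0.0027, 0.0, 0.0041, 0.0, 0.0, 0.0], [-0.002, 0.0, 0.0029, 0.0, 0.0, 0.0], [-0.0013, 0.0, 0.0019, 0.0, 0.0, 0.0], [-0.0004, 0.0, 0.0006, 0.0, 0.0, 0.0]]
```

servo_tool:
  plan:
    - [[-0.0008,-0.0003,-0.0055,0.0,-2.1,0.0],[-0.0004,0.0,-0.0055,0.0,-2.0,0.0],[-0.0004,0.0,-0.0054,0.0,-2.0,0.0],[-0.0004,0.0,0.0006,0.0,0.0,0.0],[-0.0012,0.0,0.0018,0.0,0.0,0.0],[-0.0021,0.0,0.003,0.0,0.0,0.0],[-0.0027,0.0,0.0041,0.0,0.0,0.0],[-0.0034,0.0,0.0051,0.0,0.0,0.0],[-0.0034,0.0,0.0051,0.0,0.0,0.0],[-0.002,0.0,0.003,0.0,0.0,0.0],[-0.001,0.0,0.0015,0.0,0.0,0.0],[0,0,0,0,0,0]]

```text
time_s: 18.75
ee_pos: [0.4631, 0.2075, 0.1566]
tool_rot: [[0.549, -0.182, -0.816], [-0.101, -0.983, 0.151], [-0.83, -0.0, -0.558]]
wrist_force: [0.1, 0.1, -1.3]
grip_width: 0.021
gripper_force: 44.4
```

```bash
python3 - <<'E'
from h import *
p,R=now();o,e=lifter(p,R);print(o,e,monitor.get_obs()['wrist_force'])
s=snap('wrist','v8w');t=snap('side','v8d')
cv2.imwrite('pics/v8.png',np.vstack([cv2.resize(s['color'][:240,:,::-1],(640,240)),cv2.resize(t['color'][160:290,190:420,::-1],(640,360))]))
P=world(s);print([(v,P[v,316].round(3)) for v in range(0,110,9)])
E
```

```text
[0.4506 0.2098 0.1357] [-1.047e+01  4.207e+01  1.000e-02] [ 0.08842413  0.14065197 -1.2987637 ]
[(0, array([0.522, 0.197, 0.076])), (9, array([0.519, 0.197, 0.076])), (18, array([0.517, 0.198, 0.079])), (27, array([0.515, 0.198, 0.081])), (36, array([0.512, 0.199, 0.083])), (45, array([0.51 , 0.199, 0.084])), (54, array([0.508, 0.199, 0.087])), (63, array([0.505, 0.2  , 0.088])), (72, array([0.502, 0.2  , 0.09 ])), (81, array([0.5  , 0.201, 0.093])), (90, array([0.497, 0.201, 0.095])), (99, array([0.495, 0.202, 0.097])), (108, array([0.495, 0.202, 0.102]))]
```

View pics/v8.png

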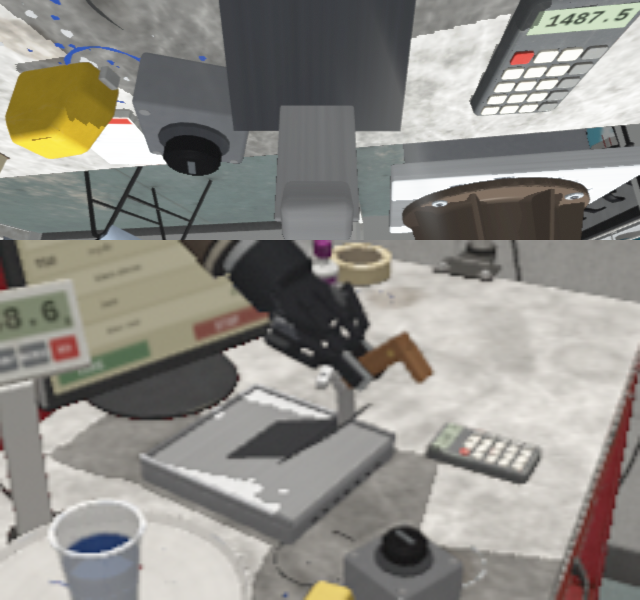

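The panel is off most of the blade and nearly flat in the side view (about (290,438)). I will continue withdrawing.

servo_tool:
  plan:
    - [[-0.002,0.0,0.003,0.0,0.0,0.0],[-0.003,0.0,0.0045,0.0,0.0,0.0],[-0.004,0.0,0.006,0.0,0.0,0.0],[-0.005,0.0,0.0074,0.0,0.0,0.0],[-0.005,0.0,0.0074,0.0,0.0,0.0],[-0.005,0.0,0.0074,0.0,0.0,0.0],[-0.005,0.0,0.0074,0.0,0.0,0.0],[-0.005,0.0,0.0074,0.0,0.0,0.0],[-0.003,0.0,0.0045,0.0,0.0,0.0],[-0.01,0,-0.005,0,0,0],[-0.02,0,-0.018,0,0,0],[-0.02,0,-0.018,0,0,0]]

```text
time_s: 20.05
ee_pos: [0.4041, 0.2183, 0.2223]
tool_rot: [[0.548, -0.182, -0.816], [-0.101, -0.983, 0.151], [-0.83, 0.0, -0.558]]
wrist_force: [0.0, -0.4, -2.0]
grip_width: 0.0211
gripper_force: 44.5
```

```bash
python3 - <<'E'
from h import *
p,R=now();o,e=lifter(p,R);print(o,e,monitor.get_obs()['joints'].round(1))
s=snap('scene','s9');P=world(s);Z=P[...,2];t=snap('side','d9')
m=(s['depth']>0)&(Z>.025)&(Z<.06)&(s['color'].max(-1)<110)&(abs(P[...,0]-.59)<.12)&(abs(P[...,1]-.184)<.12)
n,l,st,_=cv2.connectedComponentsWithStats(m.astype(np.uint8));m=l==1+np.argmax(st[1:,4])
print(m.sum(),cv2.minAreaRect((P[m][:,:2]*1000).astype(np.float32)),np.percentile(P[m][:,2],[5,50,95]))
cv2.imwrite('pics/v9.png',np.vstack([cv2.resize(s['color'][120:270,200:360,::-1],(320,300)),cv2.resize(t['color'][200:290,230:326,::-1],(320,300))]))
E
```

```text
[0.3916 0.2206 0.2014] [-10.48  42.11  -0.  ] [ 10.5  43.8  87.6  17.7 102.2 106. ]
380 ((569.4191284179688, 169.40789794921875), (66.8376235961914, 90.18934631347656), 72.07830810546875) [0.03237595 0.03641414 0.04057298]
```

View pics/v9.png

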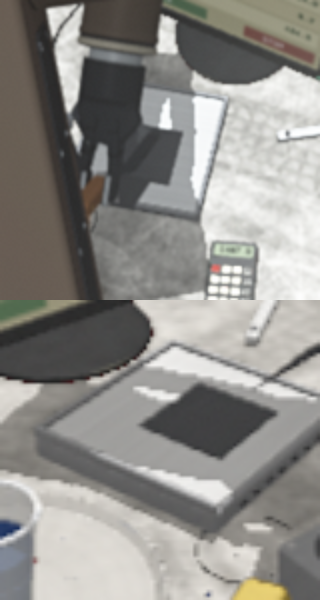

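The panel lies flat and square on the plate, well inside the rim (side crop, about (210,420)). Now I will lay the lifter on clear bench at about (0.45, −0.2).

```bash
python3 - <<'E'
from h import *
p,R=now();o,e=lifter(p,R)
a=np.array
f1=lambda s:T(o+(a([.46,.02,.17])-o)*s,e[0]*(1-s),e[1]*(1-s))
f2=lambda s:T(a([.46,.02,.17])+a([-.01,-.22,-.14])*s,0,0)
f3=lambda s:T(a([.45,-.2,.03])+a([0,0,-.0305])*s,0,0)
rows(p,R,path(f1,12)+path(f2,12)+path(f3,6))
E
```

```text
[[0.0011, 0.003, -0.0011, -0.3, 0.7, -0.1], [0.0035, 0.0092, -0.0028, -0.4, 2.1, -0.3], [0.0056, 0.0147, -0.0041, -0.7, 3.3, -0.5], [0.0074, 0.0194, -0.0046, -0.8, 4.4, -0.7], [0.0088, 0.0227, -0.0042, -0.8, 5.0, -0.9], [0.0095, 0.0248, -0.0031, -0.8, 5.4, -1.1], [0.0094, 0.025, -0.0017, -0.8, 5.4, -1.1], [0.0085, 0.0237, -0.0003, -0.5, 5.1, -1.1], [0.0069, 0.0205, 0.0007, -0.4, 4.3, -1.0], [0.005, 0.0158, 0.0012, -0.3, 3.3, -0.8], [0.003, 0.0101, 0.0009, -0.1, 2.1, -0.5], [0.001, 0.0034, 0.0004, -0.1, 0.7, -0.2]]
[[0.0004, 0.0037, 0.0024, 0.0, 0.0, 0.0], [0.0012, 0.011, 0.0069, 0.0, 0.0, 0.0], [0.0019, 0.0175, 0.011, 0.0, 0.0, 0.0], [0.0025, 0.0228, 0.0143, 0.0, 0.0, 0.0], [0.0029, 0.0265, 0.0167, 0.0, 0.0, 0.0], [0.0032, 0.0285, 0.0179, 0.0, 0.0, 0.0], [0.0031, 0.0284, 0.0179, 0.0, 0.0, 0.0], [0.0029, 0.0265, 0.0167, 0.0, 0.0, 0.0], [0.0025, 0.0228, 0.0143, 0.0, 0.0, 0.0], [0.002, 0.0175, 0.011, 0.0, 0.0, 0.0], [0.0012, 0.011, 0.0069, 0.0, 0.0, 0.0], [0.0004, 0.0037, 0.0024, 0.0, 0.0, 0.0]]
[[0.0005, 0.0, 0.002, 0.0, 0.0, 0.0], [0.0013, 0.0, 0.0054, 0.0, 0.0, 0.0], [0.0019, 0.0, 0.0074, 0.0, 0.0, 0.0], [0.0018, 0.0, 0.0074, 0.0, 0.0, 0.0], [0.0014, 0.0, 0.0054, 0.0, 0.0, 0.0], [0.0005, 0.0, 0.002, 0.0, 0.0, 0.0]]
```

servo_tool:
  plan:
    - [[0.0011,0.003,-0.0011,-0.3,0.7,-0.1],[0.0035,0.0092,-0.0028,-0.4,2.1,-0.3],[0.0056,0.0147,-0.0041,-0.7,3.3,-0.5],[0.0074,0.0194,-0.0046,-0.8,4.4,-0.7],[0.0088,0.0227,-0.0042,-0.8,5.0,-0.9],[0.0095,0.0248,-0.0031,-0.8,5.4,-1.1],[0.0094,0.025,-0.0017,-0.8,5.4,-1.1],[0.0085,0.0237,-0.0003,-0.5,5.1,-1.1],[0.0069,0.0205,0.0007,-0.4,4.3,-1.0],[0.005,0.0158,0.0012,-0.3,3.3,-0.8],[0.003,0.0101,0.0009,-0.1,2.1,-0.5],[0.001,0.0034,0.0004,-0.1,0.7,-0.2]]

```text
time_s: 21.35
ee_pos: [0.4531, 0.0185, 0.191]
tool_rot: [[0.969, 0.001, -0.245], [0.0, -1.0, -0.003], [-0.245, 0.002, -0.969]]
wrist_force: [-0.3, -0.3, -1.3]
grip_width: 0.0211
gripper_force: 44.5
```

servo_tool:
  plan:
    - [[0.0004,0.0037,0.0024,0.0,0.0,0.0],[0.0012,0.011,0.0069,0.0,0.0,0.0],[0.0019,0.0175,0.011,0.0,0.0,0.0],[0.0025,0.0228,0.0143,0.0,0.0,0.0],[0.0029,0.0265,0.0167,0.0,0.0,0.0],[0.0032,0.0285,0.0179,0.0,0.0,0.0],[0.0031,0.0284,0.0179,0.0,0.0,0.0],[0.0029,0.0265,0.0167,0.0,0.0,0.0],[0.0025,0.0228,0.0143,0.0,0.0,0.0],[0.002,0.0175,0.011,0.0,0.0,0.0],[0.0012,0.011,0.0069,0.0,0.0,0.0],[0.0004,0.0037,0.0024,0.0,0.0,0.0]]

```text
time_s: 22.55
ee_pos: [0.4429, -0.2011, 0.0504]
tool_rot: [[0.969, -0.0, -0.248], [-0.001, -1.0, -0.001], [-0.248, 0.001, -0.969]]
wrist_force: [0.7, 0.2, -1.6]
grip_width: 0.0212
gripper_force: 44.4
```

servo_tool:
  plan:
    - [[0.0005,0.0,0.002,0.0,0.0,0.0],[0.0013,0.0,0.0054,0.0,0.0,0.0],[0.0019,0.0,0.0074,0.0,0.0,0.0],[0.0018,0.0,0.0074,0.0,0.0,0.0],[0.0014,0.0,0.0054,0.0,0.0,0.0],[0.0004,0.0,0.0015,0.0,0.0,0.0],[0,0,0,0,0,0],[0,0,0,0,0,0]]

```text
time_s: 23.35
ee_pos: [0.443, -0.2, 0.0222]
tool_rot: [[0.969, 0.0, -0.247], [0.0, -1.0, -0.002], [-0.247, 0.002, -0.969]]
wrist_force: [-2.3, 5.2, 29.1]
grip_width: 0.0211
gripper_force: 50.4
```

```bash
python3 - <<'E'
from h import *
o=monitor.get_obs();print(lifter(*now()),o['wrist_force'],o['moment'])
E
```

```text
(array([ 0.4475, -0.2001, -0.0019]), array([ 0.02,  0.3 , -0.1 ])) [-2.32711037  5.17895991 29.0561275 ] [ 0.86932041  1.25592399 -0.29095256]
```

servo_tool:
  plan:
    - [[-0.0002,0,-0.001,0,0,0],[0,0,0,0,0,0]]

```text
time_s: 23.55
ee_pos: [0.4432, -0.2003, 0.0223]
tool_rot: [[0.969, 0.001, -0.247], [0.0, -1.0, -0.002], [-0.247, 0.002, -0.969]]
wrist_force: [0.9, 2.3, 10.7]
grip_width: 0.0212
gripper_force: 48.0
```

servo_tool:
  plan:
    - [[0,0,0,0,0,0],[0,0,0,0,0,0],[0,0,0,0,0,0],[0,0,-0.005,0,0,0],[0,0,-0.015,0,0,0],[0,0,-0.025,0,0,0],[0,0,-0.025,0,0,0],[0,0,-0.025,0,0,0],[0,0,-0.025,0,0,0]]
  claw: 1

```text
time_s: 24.45
ee_pos: [0.4729, -0.2001, 0.1399]
tool_rot: [[0.969, 0.0, -0.247], [0.0, -1.0, -0.002], [-0.247, 0.002, -0.969]]
wrist_force: [0.2, -1.3, -1.2]
grip_width: 0.0856
gripper_force: 0.0
```

```bash
python3 - <<'E'
from h import *
p,R=now();print(p)
B=Ro.from_matrix(np.array([[-np.sin(np.deg2rad(-20)),np.cos(np.deg2rad(-20)),0],[np.cos(np.deg2rad(-20)),np.sin(np.deg2rad(-20)),0],[0,0,-1.]]))
M=lift_R(35)
rows(p,R,[([.48,.05,.18],M,10),([.387,.3165,.12],B,10)],3)
P=world(snap('wrist','w10'));
s=snap('scene','s10');P=world(s);Z=P[...,2]
m=(s['depth']>0)&(Z>.04)&(Z<.058)&(abs(P[...,1]+.2)<.04)&(P[...,0]>.36)&(P[...,0]<.5)
print(m.sum(), np.polyfit(P[m][:,0],P[m][:,2],1) if m.sum()>9 else '', P[m].mean(0))
E
```

```text
[ 0.47290502 -0.20012408  0.13989269]
[[0.0, -0.025, -0.004, -0.4, 1.4, -3.5], [0.001, -0.025, -0.004, -0.5, 1.4, -3.5], [0.003, -0.025, -0.005, -0.4, 1.4, -3.4], [0.004, -0.024, -0.004, -0.4, 1.3, -3.5], [0.007, -0.024, -0.005, -0.4, 1.4, -3.5], [0.007, -0.024, -0.004, -0.5, 1.4, -3.5], [0.01, -0.023, -0.005, -0.4, 1.4, -3.5], [0.01, -0.023, -0.004, -0.4, 1.4, -3.4], [0.013, -0.022, -0.005, -0.4, 1.4, -3.5], [0.013, -0.021, -0.004, -0.5, 1.4, -3.5], [0.008, -0.027, 0.006, 0.0, 0.0, -3.5], [0.009, -0.027, 0.006, 0.0, 0.0, -3.5]]
[[0.011, -0.026, 0.006, 0.0, 0.0, -3.5], [0.012, -0.025, 0.006, 0.0, 0.0, -3.5], [0.014, -0.024, 0.006, 0.0, 0.0, -3.5], [0.016, -0.024, 0.006, 0.0, 0.0, -3.5], [0.017, -0.023, 0.006, 0.0, 0.0, -3.5], [0.018, -0.021, 0.006, 0.0, 0.0, -3.5], [0.019, -0.02, 0.006, 0.0, 0.0, -3.5], [0.021, -0.02, 0.006, 0.0, 0.0, -3.5]]
296 [0.00218849 0.04851427] [ 0.4324054  -0.20013851  0.04946059]
```

servo_tool:
  plan:
    - [[0.0,-0.025,-0.004,-0.4,1.4,-3.5],[0.001,-0.025,-0.004,-0.5,1.4,-3.5],[0.003,-0.025,-0.005,-0.4,1.4,-3.4],[0.004,-0.024,-0.004,-0.4,1.3,-3.5],[0.007,-0.024,-0.005,-0.4,1.4,-3.5],[0.007,-0.024,-0.004,-0.5,1.4,-3.5],[0.01,-0.023,-0.005,-0.4,1.4,-3.5],[0.01,-0.023,-0.004,-0.4,1.4,-3.4],[0.013,-0.022,-0.005,-0.4,1.4,-3.5],[0.013,-0.021,-0.004,-0.5,1.4,-3.5],[0.008,-0.027,0.006,0.0,0.0,-3.5],[0.009,-0.027,0.006,0.0,0.0,-3.5]]

```text
time_s: 25.75
ee_pos: [0.4605, 0.1045, 0.1665]
tool_rot: [[0.742, 0.671, 0.001], [0.671, -0.742, -0.0], [0.001, 0.001, -1.0]]
wrist_force: [-0.3, 0.4, -0.5]
grip_width: 0.0852
gripper_force: 0.0
```

servo_tool:
  plan:
    - [[0.011,-0.026,0.006,0.0,0.0,-3.5],[0.012,-0.025,0.006,0.0,0.0,-3.5],[0.014,-0.024,0.006,0.0,0.0,-3.5],[0.016,-0.024,0.006,0.0,0.0,-3.5],[0.017,-0.023,0.006,0.0,0.0,-3.5],[0.018,-0.021,0.006,0.0,0.0,-3.5],[0.019,-0.02,0.006,0.0,0.0,-3.5],[0.021,-0.02,0.006,0.0,0.0,-3.5],[0,0,0,0,0,0],[0,0,0,0,0,0]]

```text
time_s: 26.75
ee_pos: [0.3858, 0.3165, 0.1182]
tool_rot: [[0.341, 0.94, 0.0], [0.94, -0.341, -0.001], [-0.001, 0.0, -1.0]]
wrist_force: [-0.2, -0.6, -1.1]
grip_width: 0.0856
gripper_force: 0.0
```

```bash
python3 - <<'E'
from h import *
p,R=now();print(p,R.round(3),monitor.get_obs()['joints'].round(1))
s=snap('wrist','w11');P=world(s);Z=P[...,2];g=(s['depth']>0)&(np.hypot(P[...,0]-.387,P[...,1]-.317)<.06)
m=g&(Z>.0625)&(Z<.08);c,r=cv2.minEnclosingCircle((P[m][:,:2]*1000).astype(np.float32));print('head',m.sum(),c,r,np.median(Z[m]))
m=g&(Z>.04)&(Z<.05);print('boxtop',np.median(Z[m]))
E
```

```text
[0.38576897 0.31650745 0.11816013] [[ 0.341  0.94   0.   ]
 [ 0.94  -0.341 -0.001]
 [-0.001  0.    -1.   ]] [ 3.590e+01  2.470e+01  1.172e+02 -1.000e-01  3.810e+01  5.590e+01]
head 3942 (386.30584716796875, 319.6155700683594) 21.829158782958984 0.06911481066673295
boxtop 0.04543930687682424
```

View pics/w11.png

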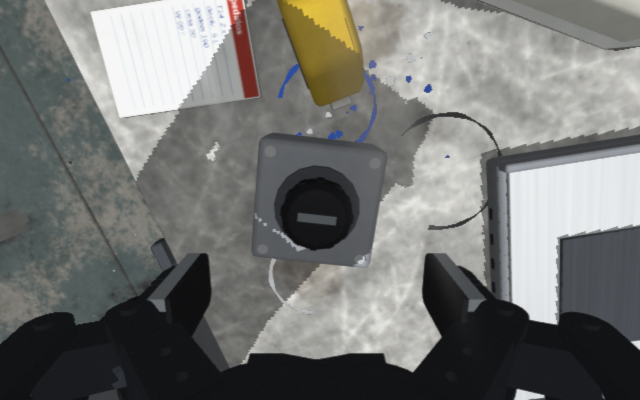

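The head is down (top at 69 mm) at pixel (317,213), between the pads. The tape measure at (325,50) is clear of the fingers. I will descend, grip and turn clockwise.

servo_tool:
  plan:
    - [[0.0017,0.0004,0.015,0,0,0],[0,0,0.02,0,0,0],[0,0,0.018,0,0,0],[0,0,0.01,0,0,0],[0,0,0.006,0,0,0],[0,0,0,0,0,0]]

```text
time_s: 27.4
ee_pos: [0.3874, 0.3174, 0.0493]
tool_rot: [[0.343, 0.939, 0.0], [0.939, -0.343, -0.001], [-0.001, 0.0, -1.0]]
wrist_force: [1.5, -0.5, 0.2]
grip_width: 0.0855
gripper_force: 0.0
```

servo_tool:
  plan:
    - [[0,0,0,0,0,0],[0,0,0,0,0,0],[0,0,0,0,0,0],[0,0,0,0,0,0],[0,0,0,0,0,0],[0,0,0,0,0,0]]
  claw: 0
  grip_force: 35

```text
time_s: 28.0
ee_pos: [0.3873, 0.3182, 0.0502]
tool_rot: [[0.342, 0.94, 0.001], [0.94, -0.342, 0.0], [0.001, 0.001, -1.0]]
wrist_force: [-4.3, 1.9, 10.7]
grip_width: 0.0407
gripper_force: 33.9
```

servo_tool:
  plan:
    - [[0,0,-0.0007,0,0,4.7],[0,0,-0.0006,0,0,4.7],[0,0,-0.0006,0,0,4.7],[0,0,-0.0006,0,0,4.7],[0,0,-0.0006,0,0,4.7],[0,0,-0.0006,0,0,4.7],[0,0,-0.0006,0,0,4.7],[0,0,-0.0006,0,0,4.7],[0,0,-0.0006,0,0,4.7],[0,0,-0.0006,0,0,4.7],[0,0,-0.0006,0,0,4.7],[0,0,0,0,0,0]]

```text
time_s: 29.2
ee_pos: [0.3866, 0.3184, 0.0564]
tool_rot: [[0.95, 0.311, -0.0], [0.311, -0.95, 0.0], [0.0, -0.0, -1.0]]
wrist_force: [-8.9, 10.7, -2.0]
grip_width: 0.0407
gripper_force: 36.0
```

```bash
python3 -c "
from h import *
o=monitor.get_obs();print(o['ee_pos'],o['moment'],o['wrist_force'],o['joints'].round(1))
P=world(snap('scene','s12'));print(P[240:270,205:235,2].max())
s=snap('wrist','w12');P=world(s);Z=P[...,2];g=(s['depth']>0)&(np.hypot(P[...,0]-.387,P[...,1]-.317)<.018);print(np.percentile(Z[g],[5,25,50,75,95]))"
```

```text
[0.38657419 0.31835628 0.05638188] [1.73447125 1.47824794 0.15839398] [-8.90332065 10.66332683 -1.96173258] [ 36.   30.9 119.2   0.   29.9 107.9]
1.2488338030797173
[0.07398052 0.07525378 0.0762594  0.13735987 0.14268037]
```

servo_tool:
  plan:
    - [[0,0,-0.0002,0,0,2],[0,0,-0.0002,0,0,1.5],[0,0,0,0,0,0]]

```text
time_s: 29.6
ee_pos: [0.3859, 0.318, 0.0566]
tool_rot: [[0.967, 0.255, -0.001], [0.255, -0.967, -0.001], [-0.001, 0.0, -1.0]]
wrist_force: [-11.0, 9.2, -2.7]
grip_width: 0.0405
gripper_force: 36.2
```

servo_tool:
  plan:
    - [[0,0,0,0,0,0],[0,0,0,0,0,0],[0,0,0,0,0,0],[0,0,-0.01,0,0,0],[0,0,-0.02,0,0,0],[0,0,-0.03,0,0,0],[0,0,-0.02,0,0,0],[0,0,0,0,0,0],[0,0,0,0,0,0]]
  claw: 0.75

```text
time_s: 30.5
ee_pos: [0.3876, 0.318, 0.1375]
tool_rot: [[0.967, 0.255, 0.002], [0.255, -0.967, 0.001], [0.002, -0.0, -1.0]]
wrist_force: [0.4, -0.7, -1.3]
grip_width: 0.0644
gripper_force: 0.0
```

```bash
python3 -c "
from h import *
s=snap('wrist','w13');P=world(s);Z=P[...,2];g=(s['depth']>0)&(np.hypot(P[...,0]-.387,P[...,1]-.317)<.018);print(np.percentile(Z[g],[5,50,95]))
t=snap('scene','s13');Q=world(t);Z=Q[...,2]
m=(t['depth']>0)&(Z>.025)&(Z<.06)&(t['color'].max(-1)<110)&(abs(Q[...,0]-.59)<.1)&(abs(Q[...,1]-.184)<.1)
n,l,st,_=cv2.connectedComponentsWithStats(m.astype(np.uint8));m=l==1+np.argmax(st[1:,4]);r=cv2.minAreaRect((Q[m][:,:2]*1000).astype(np.float32));c=np.array(r[0])/1000-PC
print(r,'plate frame',Ro.from_euler('z',-PY,degrees=True).apply([*c,0]),np.percentile(Q[m][:,2],[5,50,95]))
cv2.imwrite('pics/v13.png',np.vstack([cv2.resize(t['color'][110:310,130:510,::-1],(640,337)),cv2.resize(s['color'][:260,:,::-1],(640,260))]))"
```

```text
[0.07457441 0.21617661 0.22419947]
((585.7503662109375, 197.35232543945312), (5.267879009246826, 82.89498138427734), 36.02361297607422) plate frame [-0.00562849  0.01253654  0.        ] [0.03425266 0.03665913 0.04115403]
```

View pics/v13.png

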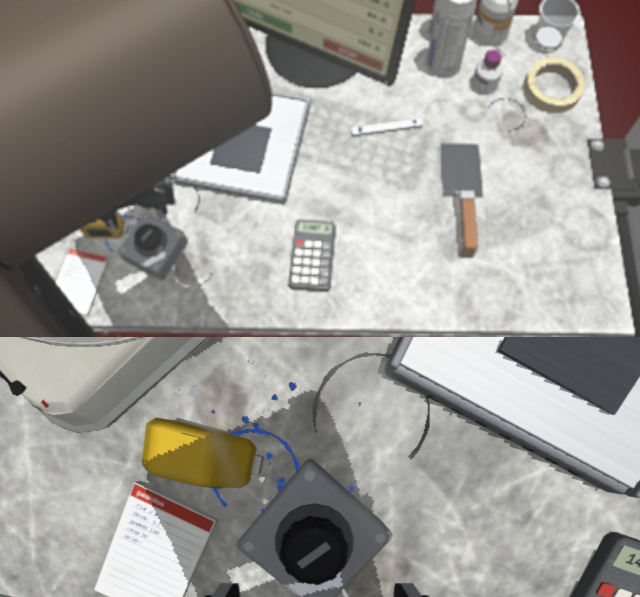

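The panel is on the plate at (240,147), the lifter lies flat at (463,195), and the head stands up at (313,548) in the wrist part. A last check of the head's height, then I sign off.

```bash
python3 -c "
from h import *
for f in ('w11','w13'):
  s=dict(np.load('pics/'+f+'.npz'));P=world(s);Z=P[...,2];g=(s['depth']>0)&(np.hypot(P[...,0]-.387,P[...,1]-.3185)<.015)&(Z<.09);print(f,g.sum(),np.percentile(Z[g],[5,50,95]))
"
```

```text
w11 2066 [0.06843463 0.06951864 0.07063989]
w13 1824 [0.07452636 0.07556924 0.07673035]
```

The head has risen 6.05 mm, its full travel.

```bash
python3 -c "
from rig import job
print(job.sign_off())"
```

```text
the job is handed in; nothing more can be done
None
```

I did every step in the order asked and handed the job in at about 31 s: button pressed down, panel flat on the drying plate inside the rim, lifter laid flat on the bench, and button head turned back up its full 6 mm; no result came back from the judging.

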